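Clip the controller board onto the classroom rover

ROBOT

A 7-joint arm with a two-finger parallel gripper is mounted at the origin on the work surface. World frame = base frame: x ahead of the robot, y to its left, z up, the work surface at z = 0. Lengths are in m, angles in rad, forces in N, time in s.
With the tool pointing down it reaches from about 0.4 to 0.875 m from the base axis. Payload 19.3 kg.
Tool frame: the origin (TCP) lies at the very end of the fingers, on their centre line; the grasp point (between the pads) lies 19 mm behind it; z points along the fingers, y is the line along which they close (so a half turn about z gives the same grasp; the last joint's range is limited). The gripper opens to 85 mm and grips with 20 to 120 N. Pads are 22 mm wide; open, the fingers measure 114 mm over their backs; the gripper's body (76 mm by 85 mm) begins 54 mm behind the grasp point. The pads swing forward as they close: fully open they stand 13 mm farther back than shut.
Start: joints at [-1.185, 0.521, -0.036, 1.599, 0.021, 1.021, -0.113], TCP at [0.275, 0.561, 0.231] pointing down, gripper open.
Joint ranges: [-2.91, 2.91], [-0.3, 2.13], [-1.5, 1.42], [0.17, 2.43], [-1.26, 4.41], [0.16, 1.93], [-2.52, 2.52]. Speed limits (rad/s): [1.89, 1.89, 2.39, 2.39, 3.01, 3.01, 3.01].

INTERFACE

Orientations are given as [roll, pitch, yaw] about the fixed x, y, z axes, in that order (R = Rz(yaw) Ry(pitch) Rx(roll)).
In Python, from workcell import bot gives the robot as it stands.
- The arm moves only by the tool carry_out, never from a script. Its argument "rows" is a list that holds one entry, the list of rows, each a list of 4 numbers: the shift along the tool's x, y, z in m, then the turn about the tool's z in degrees. In form: [[[x, y, z, twist], ...]]. A call has 1 to 12 rows; each row is the pose to reach, as a shift and turn from the pose commanded when the call began, along the tool's axes at that moment; what a row does not reach only later rows make up. A row lasts 1/12 s, in which the tool goes at most 41.7 mm and 7.16 degrees, less where a joint would pass 70% of its speed; a pose out of reach is approached as far as the arm can. A call with a gripper value outside its range is refused whole. "grip" is the finger opening in m, from 0 to 0.0854, set as the call begins (left out, the last holds). The fingers move at their own pace and stop on an object; "grip_force" is the grip in N (left out, the last holds). Time passes only in rows, so rows that repeat a pose let the fingers close. It gives the time, the measured TCP pose, the force, the opening and the grip force at its end, in the units of the state.
- bot.observe(): the state, without advancing time (a new reading comes with each control period).
- bot.grab_frame(name): name is "side" or "top"; returns a dict with "pixels" (384x512x3 uint8, red, green, blue), "K" (3x3 intrinsics, pixels), "pose" (4x4, takes a point from camera to world coordinates). Camera axes: x right, y down, z forward; pixel columns grow to the right and rows downward; lengths in m; the calibration is good to about 2 mm. A picture is of the moment at which its call begins. There is no depth.
- bot.job_done(): hands the job in; it is judged then, once.
Trained networks look in a picture, given as the dict that the camera call returned (one of the last four; its "shot" number tells which), for a name from the list of things; names that differ only in an ending like _2 or _b are one class to them, and where a whole thing is asked for, a point or a joint stands for the part that bears it (a point fixed in the world has none). Each returns a list of dicts, best first, with "conf" (0 to 1); they miss things now and then, are a little off and sometimes report something else, mostly with a low value. They report only what shows in the picture. A call takes as long as a camera call.
- bot.look_for(picture, label): "position" ([column, row] in pixels, amid what is visible of it).
- bot.regions_of(picture, label): "region" (384x512 bool, what is visible of it) and "position" ([column, row] in pixels, amid what is visible of it).
- bot.spot_point(picture, label): "position" ([column, row] in pixels: a listed point, or the origin of a listed thing).
The state is a dict: "clock": time; "qpos": joint angles; "qd": joint speeds; "joint_efforts": joint torques, N m; "position": TCP position; "tool_rot": TCP orientation; "force": force on the tool from outside, world axes, zero at the start; "moment": the same for the moment, N m; "grip_width": finger opening in m; "finger_force": force on a finger pad.
Only numpy, scipy, OpenCV 4.12 (cv2) and the standard library are available. Lean on these libraries where they do the work, as an engineer would, in place of code of your own. Each camera call takes 0.05 s, during which the arm holds its last target. There are 200 camera calls.

TASK

The controller board (the larger green board, with the black battery box on it) is lying loose on the table; mount it on the rover that is held tilted in the work stand; its deck gives on its springs. Lay its four holes over the four snap posts of the rover's deck, wide end to wide end, and press it down evenly, square to the deck, until every post has clicked through and the board is home on all four shoulders. Do not force it, do not shove the rover or its stand, and leave the other things on the table where they are.

Things in the scene. Friction and masses are not known exactly. Their poses are not given: they have to be found in the camera images.
- board: controller board: green, flat, 3 mm thick, 124 mm long (x); its wide half (x < 0) is 98 mm wide, its narrow half (x > 0) 82 mm; 0.14 to 0.21 kg. Origin: centre of its underside; z points up out of its top. Sockets 9 mm high stand at x = +-27 mm near the long edges. Mid-width at each end (x = +-47, |y| < 15 mm) there are only flat chips: good places to press
- box (a point): middle of the top of the black battery box on the board's middle, 60 (x) x 32 (y) x 28 (z) mm, its top 31 mm above the board's underside: the thing to grip, across its 32 mm. Beside it, where |x| < 19 mm, the board is bare out to its edges. Axes as the board's
- hole0 (a point): centre of a round 11 mm through hole of the board, at its underside; in the board's frame x = -50, y = 37 mm (wide end)
- hole1 (a point): centre of a round 11 mm through hole of the board, at its underside; in the board's frame x = -50, y = -37 mm (wide end)
- hole2 (a point): centre of a round 11 mm through hole of the board, at its underside; in the board's frame x = 50, y = 29 mm (narrow end)
- hole3 (a point): centre of a round 11 mm through hole of the board, at its underside; in the board's frame x = 50, y = -29 mm (narrow end)
- deck (a point): midway among the four posts, level with their shoulders, on the rover's tilted deck: the board's origin comes here when home, axes matching. x points up the slope, away from the robot; z straight out of the deck, leaning towards the robot. The deck, 166 x 112 mm, lies 14 mm below it and nothing else rises above it. It rides on the rover's soft springs and recedes under the hand
- springs (a joint): how far the rover's sprung body, deck and posts, is pressed down into its suspension, straight into the deck, m: 0 at rest; the first 1 to 3 N do nothing, then about 0.8 mm per newton, at most 16 mm (hard stop at about 20 N); springs back by itself. So pressing merely to where home was measured does not click a post
- frame (a point): front edge of the steel undercarriage plate that carries wheels and springs, clamped in the stand; must not move
- post0 (a point): snap post for hole0: centre of its flat round shoulder (15 mm wide) where the board's underside rests when home; x = -50, y = 37 mm of deck, same axes. Above the shoulder a 9 mm core rises 14 mm, tapering to 3 mm at its tip; two spring barbs, towards +x and -x, stand out of it to 14.6 mm across, widest 6 mm above the shoulder
- post1 (a point): snap post for hole1: centre of its flat round shoulder (15 mm wide) where the board's underside rests when home; x = -50, y = -37 mm of deck, same axes. All posts: a board laid on unpressed rests with its underside 8 to 10 mm above the shoulders. Each post then takes 5 to 9 N pressed square, rising over 4 mm, so a pair some 14 to 18 N; then it gives way and the board drops home
- post2 (a point): snap post for hole2: centre of its flat round shoulder (15 mm wide) where the board's underside rests when home; x = 50, y = 29 mm of deck, same axes. Once home the board is held under the barbs, with up to 1 mm of play, and 11 mm of post shows above its top
- post3 (a point): snap post for hole3: centre of its flat round shoulder (15 mm wide) where the board's underside rests when home; x = 50, y = -29 mm of deck, same axes. The posts themselves are stiff; only the deck under them gives
- cradle (a joint): tilt of the rover in its stand, 0.38 to 0.55 rad from level; clamped stiffly, it must stay as it is
- driver_board: smaller green motor driver board 96 x 70 mm with a finned aluminium heat sink 36 x 30 mm, 21 mm high; does not fit; leave alone. Origin: centre of underside
- loose_wheel: spare wheel lying flat, 66 mm across, 26 mm high, leave alone
- gearmotor: small gearmotor, 80 x 22 x 19 mm, leave alone
- sensor: loose distance sensor board with two 16 mm cans, 45 x 20 x 16 mm, leave alone
- screwdriver: screwdriver 170 mm long, lying, leave alone
- stand: the rover's work stand: flat steel base 200 (x) x 130 (y) x 12 mm fixed to the table, its hinge 85 mm above the table; the rover (190 mm long, 180 mm over the wheels) sits tilted on it. Origin: centre of the base's underside

How it is judged:
By the outcome, as a careful person would: the job done as asked, in the order asked, and still so for the second after the job is handed in, with the robot touching nothing.
It also fails if it takes over 61 s, if anything falls off the work surface, if the arm or the gripper's body presses on something with over 40 N, if the wrist force passes 120 N, or if a joint passes its speed limit or range.

## Working session

There is one attempt and no reset: what is moved stays moved. The work goes in short steps, Python scripts to look and compute and a tool call to move; the robot and the scene stay as the last step left them, time stands still between calls to the robot, and variables do not carry over. Pictures are saved under pics/ and viewed, at most 10 in all, crops included, and the job is handed in when it is done.

Besides the shell and the picture viewer there is one more tool, called after ">>>" as a command line: name --argument value ..., lists and objects as JSON in quotes. carry_out: Moves the arm, as the interface text tells. Its arguments: {"type":"object","properties":{"rows":{"type":"array","items":{"type":"array","items":{"type":"array","items":{"type":"number"}}}},"grip":{"type":"number"},"grip_force":{"type":"number"}},"required":["rows"]}

```bash
mkdir -p pics; ls; cat > h.py <<'E'
import numpy as np, cv2
from scipy.spatial.transform import Rotation as R
from workcell import bot
def save(f,name): cv2.imwrite(f'pics/{name}.png',f['pixels'][:,:,::-1])
def proj(f,P):
    P=np.atleast_2d(P);T=np.linalg.inv(f['pose']);c=P@T[:3,:3].T+T[:3,3];u=c@np.array(f['K']).T;return u[:,:2]/u[:,2:]
def ray(f,uv):
    d=np.linalg.inv(f['K'])@[uv[0],uv[1],1];d=f['pose'][:3,:3]@d;return f['pose'][:3,3],d/np.linalg.norm(d)
def tri(obs):
    A=np.zeros((3,3));b=np.zeros(3)
    for f,uv in obs:
        o,d=ray(f,uv);M=np.eye(3)-np.outer(d,d);A+=M;b+=M@o
    return np.linalg.solve(A,b)
def onz(f,uv,z):
    o,d=ray(f,uv);return o+d*(z-o[2])/d[2]
E
python3 - <<'E'
from h import *
np.set_printoptions(precision=4,suppress=True)
s=bot.observe();print(s)
fs=bot.grab_frame('side');ft=bot.grab_frame('top')
cv2.imwrite('pics/a_side.png',fs['pixels'][:,:,::-1]);save(ft,'a_top')
for n,f in(('side',fs),('top',ft)):
    print(n,f['pose'],f['K'])
    for l in ['board','box','hole0','hole1','hole2','hole3','deck','post0','post1','post2','post3','frame','stand']:
        r=bot.spot_point(f,l);print(l,[(np.round(q['position'],1),round(q['conf'],2)) for q in r[:3]])
E
```

```text
pics
{'clock': 0.0, 'qpos': array([-1.1852,  0.522 , -0.0363,  1.6   ,  0.0212,  1.0211, -0.1128]), 'qd': array([ 0.0001, -0.0004, -0.0006,  0.0013,  0.001 , -0.0019, -0.0016]), 'joint_efforts': array([ -0.002 , -92.7122,   1.9789, -36.9947,   0.0178,   0.0083,
         0.    ]), 'position': array([0.275 , 0.5609, 0.2307]), 'tool_rot': array([-3.1405,  0.0001,  2.6858]), 'force': array([ 0.6638,  0.8671, -1.1707]), 'moment': array([-0.0204, -0.007 , -0.0059]), 'finger_force': 0.0, 'grip_width': 0.0852454453851919}
side [[ 0.9951 -0.0478  0.0866  0.4748]
 [-0.0987 -0.545   0.8326 -0.7419]
 [ 0.0074 -0.8371 -0.547   0.6271]
 [ 0.      0.      0.      1.    ]] [[399.5336   0.     260.8596]
 [  0.     399.5336 187.7446]
 [  0.       0.       1.    ]]
board [(array([282.6, 274.5]), 0.75)]
box [(array([282., 262.]), 0.86)]
hole0 [(array([299.3, 289.4]), 0.86), (array([262.2, 262.9]), 0.79), (array([254.9, 285.4]), 0.66)]
hole1 [(array([299.3, 289.4]), 0.86), (array([262.2, 262.9]), 0.79), (array([254.9, 285.4]), 0.66)]
hole2 [(array([299.3, 289.4]), 0.86), (array([262.2, 262.9]), 0.79), (a
[... 1346 characters left out ...]
3 [(array([298.6, 223.1]), 0.95), (array([288.5, 180.4]), 0.8), (array([271.4, 216.6]), 0.77)]
deck [(array([187.6, 189.5]), 0.97), (array([344.8, 154.2]), 0.64), (array([357. , 189.9]), 0.29)]
post0 [(array([182.3, 214.4]), 0.94), (array([189.3, 166.1]), 0.88), (array([211.2, 199.8]), 0.85)]
post1 [(array([182.3, 214.4]), 0.94), (array([189.3, 166.1]), 0.88), (array([211.2, 199.8]), 0.85)]
post2 [(array([182.3, 214.4]), 0.94), (array([189.3, 166.1]), 0.88), (array([211.2, 199.8]), 0.85)]
post3 [(array([182.3, 214.4]), 0.94), (array([189.3, 166.1]), 0.88), (array([211.2, 199.8]), 0.85)]
frame [(array([171.6, 159.4]), 0.78)]
stand [(array([187.4, 182.5]), 0.84), (array([189.8, 189.9]), 0.23)]
```

```bash
python3 - <<'E'
import cv2
a=cv2.imread('pics/a_side.png');b=cv2.imread('pics/a_top.png')
cv2.imwrite('pics/a_side_c.png',cv2.resize(a[90:330,140:440],None,fx=2.5,fy=2.5,interpolation=cv2.INTER_CUBIC))
cv2.imwrite('pics/a_top_c.png',cv2.resize(b[90:290,130:395],None,fx=3,fy=3,interpolation=cv2.INTER_CUBIC))
E
```

```text
(no output)
```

View pics/a_side_c.png

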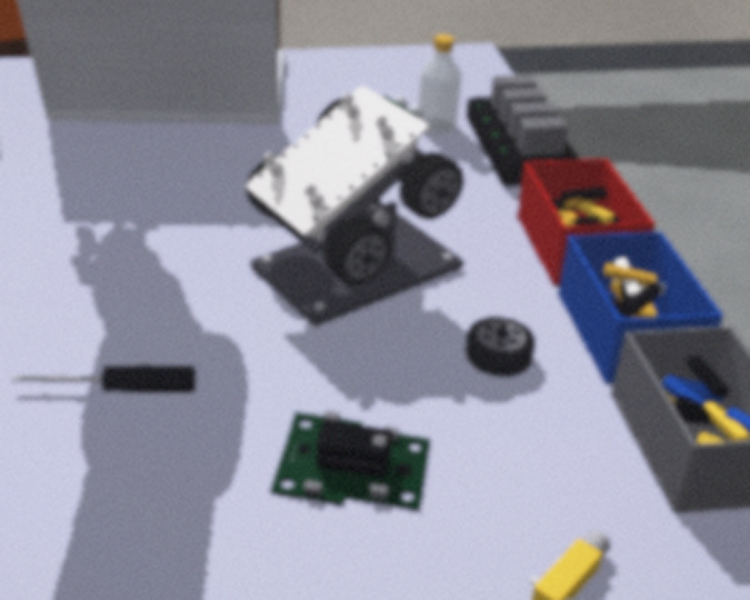

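View pics/a_top_c.png

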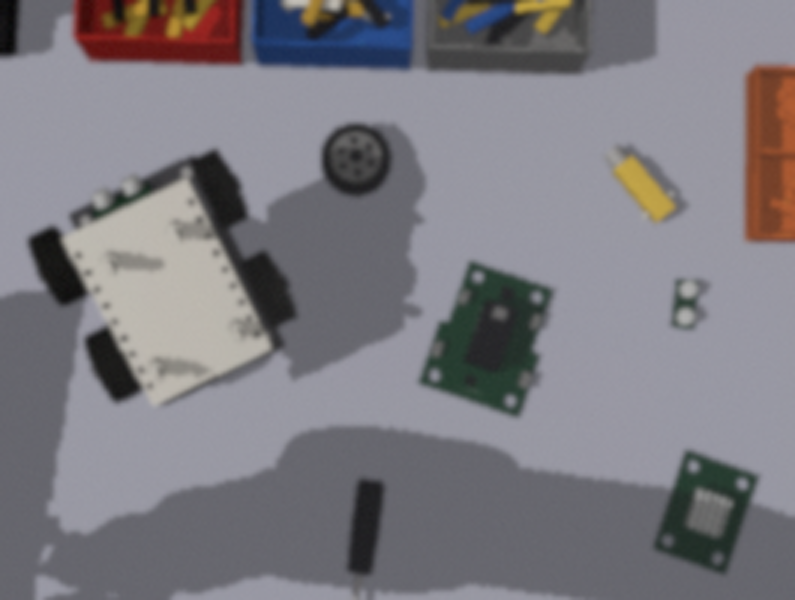

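The side view shows the rover in its stand (deck around px 270,155) with its slope facing the robot, and the board flat at about (282,274). In the top view the board is at (292,200) with its wide end toward the robot, and the deck is at (188,190) with its low edge toward the robot and to the right. Next I'll fit both poses from all the detections.

```bash
cat >> h.py <<'E'
from scipy.optimize import least_squares
from scipy.optimize import linear_sum_assignment as lsa
HOL=np.array([[-50,37,0],[-50,-37,0],[50,29,0],[50,-29,0]])/1e3
BOX=np.array([[0,0,31.]])/1e3
def rot(yaw,tilt,roll=0): return R.from_euler('ZYX',[yaw,-tilt,roll]).as_matrix()
def dets(f,label,thr=.3): return [(np.array(q['position']),q['conf']) for q in bot.spot_point(f,label) if q['conf']>thr]
def fit(frames,label0,p0,free,extra=None,gate=15):
    """p=(x,y,z,yaw,tilt,roll); points HOL by label0, extra=(label,pts)"""
    D=[(f,HOL,dets(f,label0)) for f in frames]
    if extra: D+=[(f,extra[1],dets(f,extra[0],.5)[:1]) for f in frames]
    p=np.array(p0,float)
    for it in range(4):
        M=[]
        T=rot(*p[3:])
        for f,pts,d in D:
            if not d: continue
            C=np.linalg.norm(proj(f,pts@T.T+p[:3])[:,None]-np.array([q[0] for q in d])[None],axis=2)
            for i,j in zip(*lsa(np.minimum(C,gate*2))):
                if C[i,j]<(gate if it<2 else gate/2): M.append((f,pts[i],d[j][0]))
        def res(v):
            q=p.copy();q[free]=v;T=rot(*q[3:]);return np.concatenate([proj(f,T@a+q[:3])[0]-b for f,a,b in M])
        s=least_squares(res,p[free],loss='soft_l1');p[free]=s.x
    return p,len(M),np.round(res(p[free]).reshape(-1,2),1)
E
python3 - <<'E'
from h import *
np.set_printoptions(precision=4,suppress=True)
fs=bot.grab_frame('side');ft=bot.grab_frame('top')
b=onz(ft,(292,199.4),.0);print('b0',b)
print(fit([fs,ft],'hole0',[*b[:2],0,-.33,0,0],[0,1,3],('box',BOX)))
print(fit([fs,ft],'hole0',[*b[:2],0,-.33,0,0],[0,1,2,3],('box',BOX)))
d=tri([(fs,(270.6,149.9)),(ft,(187.6,189.5))]);print('d0',d)
for fr in ([0,1,2,3,4],[0,1,2,3,4,5]):print(fit([fs,ft],'post0',[*d,.48,.47,0],fr,('deck',np.zeros((1,3)))))
for f in(fs,ft):print([(np.round(q[0],1),round(q[1],2)) for q in dets(f,'post0',.1)])
E
```

```text
b0 [ 0.5901 -0.1322  0.    ]
(array([ 0.5822, -0.1342,  0.    , -0.284 ,  0.    ,  0.    ]), 10, array([[ 1.2, -1.1],
       [-1.3,  0.4],
       [-0.5,  1.6],
       [ 2.6, -1. ],
       [ 2.2, -1.3],
       [-0.1,  1.8],
       [-0.6,  0.5],
       [ 0.2, -1.2],
       [-2.3, -1. ],
       [ 0.5, -0.3]]))
(array([ 0.5824, -0.1337, -0.0019, -0.2867,  0.    ,  0.    ]), 10, array([[ 1.3, -0.7],
       [-1.3,  0.8],
       [-0.5,  2.1],
       [ 2.6, -0.5],
       [ 1.9, -1.4],
       [-0.4,  1.7],
       [-0.9,  0.5],
       [-0.1, -1.2],
       [-2.3, -0.5],
       [ 0.2, -0.3]]))
d0 [0.5915 0.1379 0.1607]
(array([0.5922, 0.1404, 0.1593, 0.4757, 0.4742, 0.    ]), 10, array([[-2.4,  0. ],
       [ 0.7,  1.5],
       [ 1.3,  4.7],
       [-0.2, -1.3],
       [ 0.2, -0.4],
       [ 0. ,  1.9],
       [ 0.4,  2.7],
       [ 0.3, -1.8],
       [-1.1, -2.6],
       [-2.7, -4. ]]))
(array([0.5922, 0.1404, 0.1593, 0.4748, 0.4793, 0.013 ]), 10, array([[-2.5, -0. ],
       [ 0.8,  1.7],
       [ 1.3,  4.6],
       [-0.2, -1.2],
       [ 0.1, -0.4],
       [-0. ,  1.8],
       [ 0.5,  2.8],
       [ 0.4, -1.8],
       [-1.1, -2.6],
       [-2.7, -4. ]]))
[(array([293.2, 143.1]), 0.88), (array([263.8, 167.4]), 0.72), (array([251. , 156.4]), 0.64), (array([278.2, 128.5]), 0.64)]
[(array([188.1, 168.9]), 0.91), (array([181.8, 213.6]), 0.7), (array([208.8, 198.5]), 0.63), (array([166.2, 174.7]), 0.61)]
```

```bash
cat >> h.py <<'E'
from scipy.optimize import minimize
BO=np.array([[-62,49,3],[-62,-49,3],[0,-49,3],[62,-41,3],[62,41,3],[0,49,3]])/1e3
DO=np.array([[-83,56,-14],[-83,-56,-14],[83,-56,-14],[83,56,-14]])/1e3
def mask(f,kind,c,r):
    im=f['pixels'].astype(int);h=cv2.cvtColor(f['pixels'],cv2.COLOR_RGB2HSV)
    r_,g,b=im[...,0],im[...,1],im[...,2]
    m=(g>r_+12)&(g>b+4) if kind=='board' else (b-r_<8)&(r_>145)
    z=np.zeros(m.shape,np.uint8);cv2.circle(z,tuple(int(v) for v in c),r,1,-1)
    m=(m&(z>0)).astype(np.uint8)
    n,l,s,_=cv2.connectedComponentsWithStats(m)
    m=(l==1+np.argmax(s[1:,4]))
    return m
def hull(m):
    p=np.argwhere(m)[:,::-1].astype(np.float32)
    q=np.concatenate([p+o for o in ([-.5,-.5],[.5,-.5],[-.5,.5],[.5,.5])]).astype(np.float32)
    return cv2.convexHull(q)[:,0]
def hullfit(H,out,p0,free):
    """H: list (frame,hull). minimises area of symmetric difference"""
    p0=np.array(p0,float);sc=np.array([.003,.003,.003,.03,.03,.03])[free]
    def cost(v):
        q=p0.copy();q[free]+=v*sc;T=rot(*q[3:]);c=0
        for f,h in H:
            a=cv2.convexHull((proj(f,out@T.T+q[:3])).astype(np.float32))[:,0]
            i,_=cv2.intersectConvexConvex(a,h);c+=(cv2.contourArea(a)+cv2.contourArea(h)-2*i)/cv2.arcLength(h,True)
        return c
    s=minimize(cost,np.zeros(len(free)),method='Powell',options=dict(xtol=1e-3,ftol=1e-5,maxiter=60))
    s=minimize(cost,s.x,method='Nelder-Mead',options=dict(xatol=1e-3,fatol=1e-5,maxiter=3000))
    q=p0.copy();q[free]+=s.x*sc;return q,s.fun
def overlay(f,items,name,crop,k):
    im=cv2.resize(f['pixels'][:,:,::-1],None,fx=k,fy=k,interpolation=cv2.INTER_CUBIC)
    for P,col in items:
        for u in proj(f,P): cv2.circle(im,tuple(int(round((v+.5)*k)) for v in u),3,col,1)
    x0,y0,x1,y1=[int(v*k) for v in crop];cv2.imwrite(f'pics/{name}.png',im[y0:y1,x0:x1])
E
python3 - <<'E'
from h import *
np.set_printoptions(precision=4,suppress=True)
fs=bot.grab_frame('side');ft=bot.grab_frame('top')
pb=np.array([.5822,-.1342,0,-.285,0,0]);pd=np.array([.5922,.1404,.1593,.4757,.4742,0])
Hs={}
for k,out,p,fr in(('board',BO,pb,[0,1,3]),('deck',DO,pd,[0,1,2,3,4])):
    H=[]
    for f in(fs,ft):
        c=proj(f,out.mean(0)@rot(*p[3:]).T+p[:3])[0];m=mask(f,k,c,65 if k=='deck' else 50);H.append((f,hull(m)))
        print(k,m.sum(),cv2.contourArea(H[-1][1]),cv2.contourArea(cv2.convexHull(proj(f,out@rot(*p[3:]).T+p[:3]).astype(np.float32))))
    Hs[k]=H
    q,c=hullfit(H,out,p,fr);print(k,q,c)
    for i in(0,1):print('  single',i,hullfit(H[i:i+1],out,q,[0,1,3]))
    if k=='deck':qd=q;print('  roll',hullfit(H,out,p,[0,1,2,3,4,5]))
    else: qb=q
B=lambda P:P@rot(*qb[3:]).T+qb[:3]
D=lambda P:P@rot(*qd[3:]).T+qd[:3]
it=[(B(BO),(0,0,255)),(B(HOL),(255,0,255)),(B(BOX),(0,255,255)),(D(DO),(0,0,255)),(D(HOL),(255,0,0)),(D(HOL+[0,0,.014]),(0,200,0))]
overlay(ft,it,'b_top',(135,125,330,240),4);overlay(fs,it,'b_side',(220,110,350,300),3)
a=cv2.imread('pics/b_top.png');b=cv2.imread('pics/b_side.png');print(a.shape,b.shape)
E
```

```text
board 529 935.0 1853.4713367708027
board 662 1326.5 1494.8234068129677
board [ 0.5825 -0.132   0.     -0.2572  0.      0.    ] 8.676889648508261
  single 0 (array([ 0.5467, -0.1222,  0.    , -0.4118,  0.    ,  0.    ]), np.float64(7.182708370442564))
  single 1 (array([ 0.5835, -0.1335,  0.    , -0.3039,  0.    ,  0.    ]), np.float64(1.210970747818398))
deck 1976 2248.0 1911.944662066875
deck 2657 3082.5 2893.2644637338817
deck [0.5917 0.1395 0.1674 0.4937 0.4557 0.    ] 2.4059341182707996
  single 0 (array([0.5919, 0.1328, 0.1674, 0.5711, 0.4557, 0.    ]), np.float64(1.319051568763052))
  single 1 (array([0.5919, 0.1405, 0.1674, 0.4766, 0.4557, 0.    ]), np.float64(0.6371273568189098))
  roll (array([0.5923, 0.1372, 0.1654, 0.4847, 0.4698, 0.1356]), np.float64(1.411418890717938))
(460, 780, 3) (570, 390, 3)
```

View pics/b_top.png

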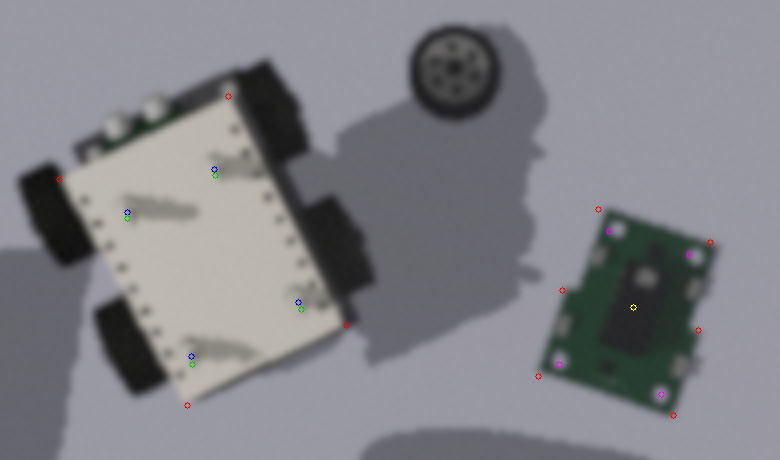

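View pics/b_side.png

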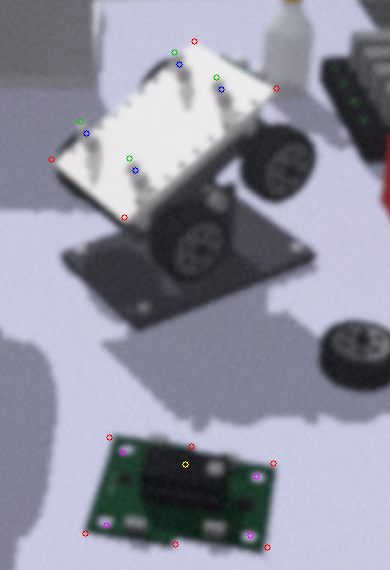

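The overlay agrees within about 1–2 px. The deck corners land on the white plate and the post bases coincide with the starts of their shadows. Next I'll tighten the masks, which were loose on the board's green and the deck in the side view.

```bash
cat >> h.py <<'E'
def mask2(f,kind,c,r):
    im=cv2.GaussianBlur(f['pixels'],(3,3),0).astype(int)
    r_,g,b=im[...,0],im[...,1],im[...,2]
    if kind=='board': m=(g-(r_+b)/2>8)
    else:
        m=(b-r_<4)&(r_>120)
    z=np.zeros(m.shape,np.uint8);cv2.circle(z,tuple(int(v) for v in c),r,1,-1)
    m=cv2.morphologyEx((m&(z>0)).astype(np.uint8),cv2.MORPH_CLOSE,np.ones((5,5),np.uint8))
    m=cv2.morphologyEx(m,cv2.MORPH_OPEN,np.ones((5,5),np.uint8))
    n,l,s,_=cv2.connectedComponentsWithStats(m)
    return l==1+np.argmax(s[1:,4])
E
python3 - <<'E'
from h import *
np.set_printoptions(precision=4,suppress=True)
fs=bot.grab_frame('side');ft=bot.grab_frame('top')
pb=np.array([.5835,-.1335,0,-.30,0,0]);pd=np.array([.592,.1404,.1650,.4757,.465,0])
V={}
for k,out,p,fr in(('board',BO,pb,[0,1,3]),('deck',DO,pd,[0,1,2,3,4])):
    H=[]
    for n,f in(('side',fs),('top',ft)):
        c=proj(f,out.mean(0)@rot(*p[3:]).T+p[:3])[0];m=mask2(f,k,c,60 if k=='deck' else 45);h=hull(m);H.append((f,h))
        print(k,n,m.sum(),cv2.contourArea(h),cv2.contourArea(cv2.convexHull(proj(f,out@rot(*p[3:]).T+p[:3]).astype(np.float32))))
        v=V.get(n,f['pixels'][:,:,::-1].copy());V[n]=v
        cv2.polylines(v,[np.round(h*16).astype(np.int32)],True,(0,0,255),1,shift=4)
        if k=='deck':
            for x in(0,):
                u=proj(f,out@rot(*p[3:]).T+p[:3]).mean(0).astype(int);print('rgb',f['pixels'][u[1],u[0]])
    q,c=hullfit(H,out,p,fr);print(k,q,c)
    for i in(0,1):print('  single',i,hullfit(H[i:i+1],out,q,[0,1,3]))
    if k=='deck':print('  roll',hullfit(H,out,p,[0,1,2,3,4,5]))
a=cv2.resize(V['top'][125:240,135:330],None,fx=4,fy=4);b=cv2.resize(V['side'][115:300,220:345],None,fx=3,fy=3)
cv2.imwrite('pics/c_top.png',a);cv2.imwrite('pics/c_side.png',b)
c=np.zeros((555,800,3),np.uint8);c[:345,:585]=cv2.resize(a,(585,345));c[:555,585:]=cv2.resize(b,(375,555))[:,:215];cv2.imwrite('pics/c.png',cv2.resize(b,None,fx=1,fy=1))
E
```

```text
board side 601 864.5 1848.8416884867474
board top 744 1198.0 1494.386778398184
board [ 0.5824 -0.1307  0.     -0.2369  0.      0.    ] 10.574683991699917
  single 0 (array([ 0.5785, -0.1268,  0.    , -0.0902,  0.    ,  0.    ]), np.float64(8.14193227856057))
  single 1 (array([ 0.5833, -0.1333,  0.    , -0.297 ,  0.    ,  0.    ]), np.float64(2.249017115929157))
deck side 2018 2193.5 1908.5095693903277
rgb [235 235 236]
deck top 3001 3180.0 2930.9695833866717
rgb [188 183 176]
deck [0.591  0.1389 0.1634 0.5164 0.4598 0.    ] 2.892568094281893
  single 0 (array([0.5924, 0.1355, 0.1634, 0.5888, 0.4598, 0.    ]), np.float64(1.299175512614962))
  single 1 (array([0.5913, 0.1402, 0.1634, 0.4542, 0.4598, 0.    ]), np.float64(1.2286276613645746))
  roll (array([0.5931, 0.1366, 0.1623, 0.4901, 0.4583, 0.1442]), np.float64(2.030131811410269))
```

View pics/c_side.png

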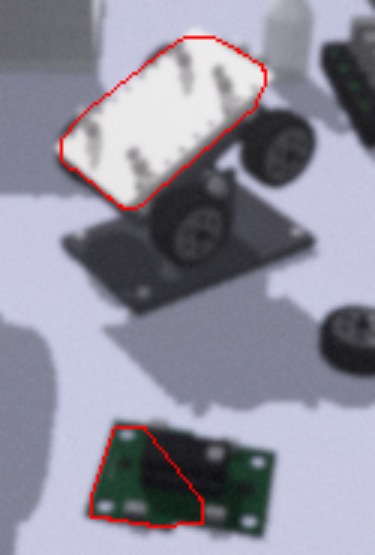

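```bash
cat >> h.py <<'E'
def mask3(f,kind,c,r,side):
    im=f['pixels'].astype(int);r_,g,b=im[...,0],im[...,1],im[...,2]
    # board: clearly not table (dark or green), excluding shadow: table/shadow are bluish
    m=(g-(r_+b)/2>5) if kind=='board' else ((b-r_<9)&(r_>(195 if side else 140)))
    z=np.zeros(m.shape,np.uint8);cv2.circle(z,tuple(int(v) for v in c),r,1,-1)
    m=(m&(z>0)).astype(np.uint8)
    m=cv2.medianBlur(cv2.morphologyEx(m,cv2.MORPH_CLOSE,np.ones((5,5),np.uint8)),3)
    n,l,s,_=cv2.connectedComponentsWithStats(m)
    return np.isin(l,[i for i in range(1,n) if s[i,4]>25]) if kind=='board' else l==1+np.argmax(s[1:,4])
E
python3 - <<'E'
from h import *
np.set_printoptions(precision=4,suppress=True)
fs=bot.grab_frame('side');ft=bot.grab_frame('top')
pb=np.array([.5835,-.1335,0,-.30,0,0]);pd=np.array([.592,.1404,.1650,.4757,.465,0])
V={}
for k,out,p,fr in(('board',BO,pb,[0,1,3]),('deck',DO,pd,[0,1,2,3,4])):
    H=[]
    for n,f in(('side',fs),('top',ft)):
        c=proj(f,out.mean(0)@rot(*p[3:]).T+p[:3])[0];m=mask3(f,k,c,58 if k=='deck' else 40,n=='side');h=hull(m);H.append((f,h))
        print(k,n,m.sum(),cv2.contourArea(h),cv2.contourArea(cv2.convexHull(proj(f,out@rot(*p[3:]).T+p[:3]).astype(np.float32))))
        v=V.get(n);v=f['pixels'][:,:,::-1].copy() if v is None else v;V[n]=v
        cv2.polylines(v,[np.round(h*16).astype(np.int32)],True,(0,0,255),1,shift=4)
    q,c=hullfit(H,out,p,fr);print(k,q,c)
    for i in(0,1):print('  single',i,hullfit(H[i:i+1],out,q,[0,1,3]))
    if k=='deck':print('  roll',hullfit(H,out,p,[0,1,2,3,4,5]))
a=cv2.resize(V['top'][130:240,140:325],None,fx=2.5,fy=2.5);b=cv2.resize(V['side'][115:300,225:340],None,fx=2.9,fy=2.9)
c=np.zeros((540,800,3),np.uint8);c[:a.shape[0],:a.shape[1]]=a;c[:b.shape[0],465:465+b.shape[1]]=b[:540,:335];cv2.imwrite('pics/c.png',c)
E
```

```text
board side 1095 1809.0 1848.8416884867474
board top 1047 1465.0 1494.386778398184
board [ 0.5826 -0.1338  0.     -0.3044  0.      0.    ] 0.6244169994205315
  single 0 (array([ 0.5827, -0.1334,  0.    , -0.3049,  0.    ,  0.    ]), np.float64(0.2968430379705438))
  single 1 (array([ 0.5825, -0.1342,  0.    , -0.3051,  0.    ,  0.    ]), np.float64(0.2792988376563161))
deck side 1705 1996.0 1908.5095693903277
deck top 2935 3316.0 2930.9695833866717
deck [0.5922 0.1401 0.1645 0.4999 0.4819 0.    ] 2.26684640143541
  single 0 (array([0.5922, 0.1394, 0.1645, 0.5104, 0.4819, 0.    ]), np.float64(0.3667503362097531))
  single 1 (array([0.5919, 0.1407, 0.1645, 0.4781, 0.4819, 0.    ]), np.float64(1.838483526794815))
  roll (array([0.5927, 0.1393, 0.1648, 0.4822, 0.4839, 0.0356]), np.float64(2.0612385518079637))
```

View pics/c.png

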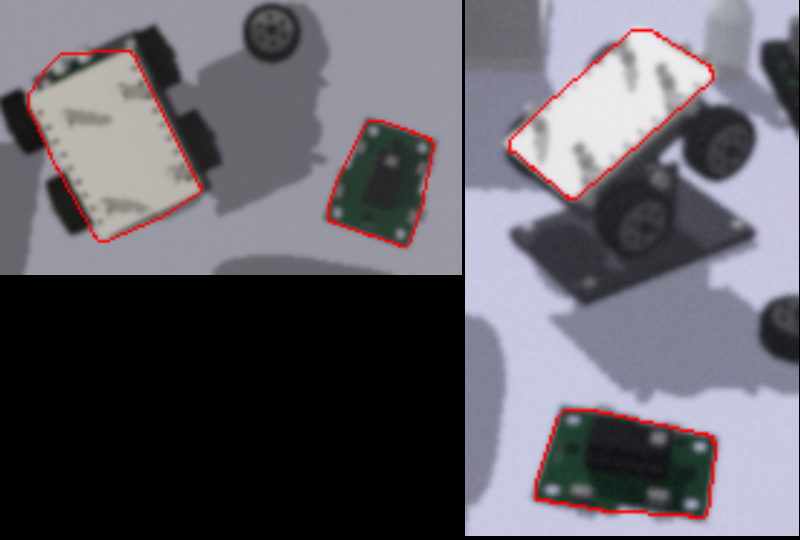

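```bash
cat >> h.py <<'E'
def plan(pos,yaw):
    s=bot.observe();T=R.from_euler('xyz',s['tool_rot']).as_matrix()
    d=T.T@(np.array(pos)-s['position']);tw=-np.degrees((yaw-s['tool_rot'][2]+np.pi)%(2*np.pi)-np.pi)
    print('t',round(s['clock'],2),'at',s['position'].round(4),s['tool_rot'].round(4),'F',s['force'].round(2),'grip',round(s['grip_width'],4),'| shift',d.round(4),'twist',round(tw,2),'len',round(np.linalg.norm(d),3))
E
python3 - <<'E'
from h import *
np.set_printoptions(precision=4,suppress=True)
fs=bot.grab_frame('side');ft=bot.grab_frame('top')
pd=np.array([.592,.1404,.1650,.4857,.475,0]);out=DO
c=[proj(f,out.mean(0)@rot(*pd[3:]).T+pd[:3])[0] for f in(fs,ft)]
H=[(fs,hull(mask3(fs,'deck',c[0],58,1))),(ft,hull(cv2.medianBlur(mask(ft,'deck',c[1],58).astype(np.uint8),3)))]
q,e=hullfit(H,out,pd,[0,1,2,3,4]);print(q,e,cv2.contourArea(H[1][1]))
for i in(0,1):print(hullfit(H[i:i+1],out,q,[0,1,3]))
print(hullfit(H,out,q,[0,1,2,3,4,5]))
plan([.5826,-.1338,.10],np.pi-.304)
E
```

```text
[0.5921 0.14   0.1645 0.4962 0.4845 0.    ] 1.156952113062322 3073.5
(array([0.5919, 0.1394, 0.1645, 0.5049, 0.4845, 0.    ]), np.float64(0.33413277900874566))
(array([0.5919, 0.1405, 0.1645, 0.4783, 0.4845, 0.    ]), np.float64(0.7742015694100167))
(array([0.5926, 0.1393, 0.1647, 0.4827, 0.4788, 0.0305]), np.float64(0.9874163394708706))
t 2.8 at [0.2751 0.5612 0.2313] [-3.1416  0.      2.6858] F [-0.89 -0.43 -0.01] grip 0.0855 | shift [-0.582  -0.4887  0.1313] twist -8.7 len 0.771
```

>>> carry_out --rows '[[[-0.024,-0.02,0,-1],[-0.05,-0.042,0,-1],[-0.076,-0.064,0,-2],[-0.103,-0.086,0,-2],[-0.13,-0.109,0,-3],[-0.157,-0.131,0,-3],[-0.183,-0.154,0,-4],[-0.21,-0.176,0,-4],[-0.237,-0.199,0,-5],[-0.263,-0.221,0,-5],[-0.29,-0.244,0.01,-6],[-0.317,-0.266,0.02,-6]]]'

```text
clock: 3.8
position: [0.4433, 0.1813, 0.2117]
tool_rot: [3.14, 0.001, 2.792]
force: [1.6, 0.6, -0.0]
grip_width: 0.0853
finger_force: 0.0
```

```bash
python3 -c "
from h import *
plan([.5826,-.1338,.07],np.pi-.304)"
```

```text
t 3.8 at [0.4433 0.1813 0.2117] [3.1403e+00 1.1000e-03 2.7916e+00] F [ 1.58  0.62 -0.02] grip 0.0853 | shift [-0.2387 -0.2484  0.1416] twist -2.63 len 0.372
```

>>> carry_out --rows '[[[-0.026,-0.027,0.005,-1],[-0.053,-0.055,0.012,-1],[-0.08,-0.083,0.022,-1],[-0.106,-0.111,0.036,-2],[-0.133,-0.138,0.052,-2],[-0.16,-0.166,0.07,-2],[-0.186,-0.194,0.09,-3],[-0.213,-0.221,0.108,-3],[-0.238,-0.248,0.125,-2.6],[-0.238,-0.248,0.125,-2.6]]]'

```text
clock: 4.63
position: [0.5807, -0.1393, 0.0833]
tool_rot: [-3.138, -0.001, 2.829]
force: [-1.3, -0.6, -0.3]
grip_width: 0.0853
finger_force: 0.0
```

```bash
python3 -c "
from h import *
plan([.5826,-.1338,.012],np.pi-.304)"
```

```text
t 4.63 at [ 0.5807 -0.1393  0.0833] [-3.1382e+00 -1.4000e-03  2.8291e+00] F [-1.27 -0.63 -0.31] grip 0.0853 | shift [-0.0002  0.006   0.0713] twist -0.49 len 0.072
```

>>> carry_out --rows '[[[0,0.003,0.02,-0.5],[0,0.003,0.03,-0.5],[0,0.003,0.03,-0.5],[0,0.003,0.03,-0.5]]]'

```text
clock: 4.97
position: [0.5814, -0.1286, 0.0562]
tool_rot: [-3.141, -0.001, 2.845]
force: [0.3, 0.2, 1.6]
grip_width: 0.0856
finger_force: 0.0
```

```bash
python3 -c "
from h import *
plan([.5826,-.1338,.012],np.pi-.304)"
```

```text
t 4.97 at [ 0.5814 -0.1286  0.0562] [-3.1415e+00 -1.0000e-03  2.8451e+00] F [0.29 0.16 1.64] grip 0.0856 | shift [-0.0027 -0.0046  0.0442] twist 0.43 len 0.045
```

>>> carry_out --rows '[[[-0.0027,-0.0045,0.015,0.4],[-0.0027,-0.0045,0.03,0.4],[-0.0027,-0.0045,0.044,0.4],[-0.0027,-0.0045,0.044,0.4],[-0.0027,-0.0045,0.044,0.4]]]'

```text
clock: 5.38
position: [0.5829, -0.1338, 0.0124]
tool_rot: [-3.142, -0.001, 2.838]
force: [-1.0, -0.7, -0.0]
grip_width: 0.0854
finger_force: 0.0
```

```bash
python3 -c "
from h import *
plan([.5826,-.1338,.012],np.pi-.304)"
```

```text
t 5.38 at [ 0.5829 -0.1338  0.0124] [-3.1415e+00 -6.0000e-04  2.8380e+00] F [-0.99 -0.67 -0.05] grip 0.0854 | shift [ 0.0003 -0.0001  0.0004] twist 0.03 len 0.001
```

>>> carry_out --rows '[[[0,0,0,0],[0,0,0,0],[0,0,0,0],[0,0,0,0],[0,0,0,0],[0,0,0,0],[0,0,0,0],[0,0,0,0]]]' --grip 0.02 --grip_force 20

```text
clock: 6.05
position: [0.5833, -0.1341, 0.0128]
tool_rot: [3.141, 0.001, 2.838]
force: [-1.0, 0.5, 6.1]
grip_width: 0.0316
finger_force: 21.8
```

```bash
python3 -c "
from h import *
plan([.5826,-.1338,.30],np.pi-.304)"
```

```text
t 6.05 at [ 0.5833 -0.1341  0.0128] [3.1414e+00 6.0000e-04 2.8376e+00] F [-0.97  0.5   6.06] grip 0.0316 | shift [ 6.000e-04  2.000e-04 -2.872e-01] twist 0.0 len 0.287
```

>>> carry_out --rows '[[[0,0,-0.01,0],[0,0,-0.035,0],[0,0,-0.068,0],[0,0,-0.1,0],[0,0,-0.135,-2],[0,0,-0.17,-6],[0.007,0.023,-0.2,-12],[0.017,0.055,-0.225,-18],[0.027,0.088,-0.247,-24],[0.038,0.12,-0.247,-30],[0.048,0.153,-0.247,-36],[0.058,0.185,-0.247,-41]]]'

```text
clock: 7.05
position: [0.5826, 0.0613, 0.2606]
tool_rot: [-3.141, 0.001, -2.725]
force: [0.0, -0.1, -1.5]
grip_width: 0.0316
finger_force: 20.9
```

```bash
python3 -c "
from h import *
plan([.5833,.1354,.26],np.pi+.487)"
```

```text
t 7.05 at [0.5826 0.0613 0.2606] [-3.1411e+00  1.1000e-03 -2.7246e+00] F [ 0.02 -0.06 -1.5 ] grip 0.0316 | shift [-0.0307  0.0675  0.0006] twist -4.01 len 0.074
```

>>> carry_out --rows '[[[-0.012,0.027,0,-2],[-0.022,0.05,0,-4],[-0.028,0.062,0,-4],[-0.0307,0.0675,0,-4],[-0.0307,0.0675,0,-4],[-0.0307,0.0675,0,-4],[-0.0307,0.0675,0,-4]]]'

```text
clock: 7.63
position: [0.5843, 0.132, 0.2594]
tool_rot: [-3.141, -0.0, -2.663]
force: [0.2, 0.1, -2.0]
grip_width: 0.0314
finger_force: 20.9
```

```bash
cat >> h.py <<'E'
def boardfit(frames,p0,free,view=None,r=45):
    H=[]
    for f in frames:
        c=proj(f,p0[:3])[0];H.append((f,hull(mask3(f,'board',c,r,0))))
    return hullfit(H,BO,p0,free),[ (cv2.contourArea(h),cv2.contourArea(cv2.convexHull(proj(f,BO@rot(*p0[3:]).T+p0[:3]).astype(np.float32)))) for f,h in H],H
E
python3 - <<'E'
from h import *
np.set_printoptions(precision=4,suppress=True)
plan([.5833,.1354,.26],np.pi+.487)
fs=bot.grab_frame('side');ft=bot.grab_frame('top')
p=np.array([.5833,.1354,.2475,.487,0,0])
for fr in ([fs],[ft],[fs,ft]):print(boardfit(fr,p,[0,1,3])[:2])
pd=np.array([.592,.140,.1645,.487,.482,0])
it=[(BO@rot(*p[3:]).T+p[:3],(0,0,255)),(HOL@rot(*p[3:]).T+p[:3],(255,0,255)),((HOL+[0,0,.014])@rot(*pd[3:]).T+pd[:3],(0,200,0))]
overlay(fs,it,'d_side',(190,60,350,200),3);overlay(ft,it,'d_top',(130,110,280,270),3)
a=cv2.imread('pics/d_side.png');b=cv2.imread('pics/d_top.png');c=np.zeros((480,800,3),np.uint8);c[:420,:480]=a;c[:480,480:]=b[:480,:320];cv2.imwrite('pics/d.png',c)
E
```

```text
t 7.63 at [0.5843 0.132  0.2594] [-3.1408 -0.0004 -2.6626] F [ 0.2   0.08 -2.  ] grip 0.0314 | shift [-0.0006  0.0035 -0.0006] twist -0.46 len 0.004
((array([0.5811, 0.1283, 0.2475, 0.5   , 0.    , 0.    ]), np.float64(0.6514512916703982)), [(814.0, 833.7969028005609)])
((array([0.5574, 0.1347, 0.2475, 0.1011, 0.    , 0.    ]), np.float64(10.402705623035539)), [(4997.0, 2275.4704798170133)])
((array([0.5806, 0.1294, 0.2475, 0.5094, 0.    , 0.    ]), np.float64(11.210861458172982)), [(814.0, 833.7969028005609), (4997.0, 2275.4704798170133)])
```

View pics/d.png

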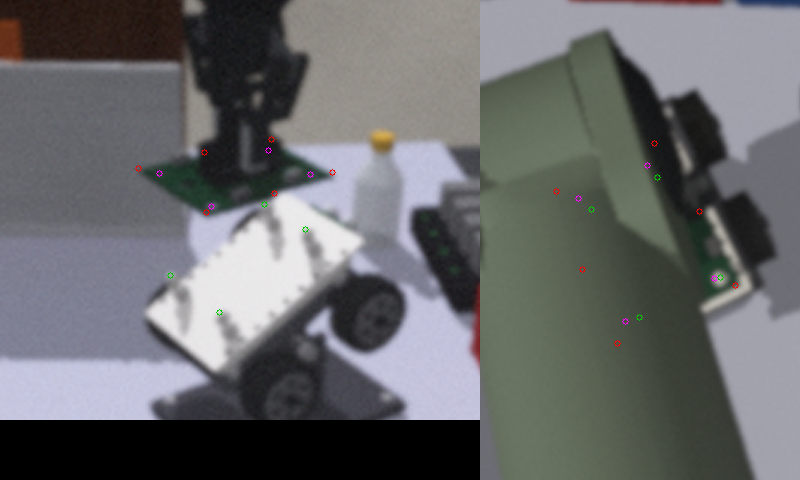

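>>> carry_out --rows '[[[-0.0005,0.0035,0.01,-0.8],[-0.0005,0.0035,0.022,-0.8],[-0.0005,0.0035,0.034,-0.8],[-0.0005,0.0035,0.039,-0.8],[-0.0005,0.0035,0.039,-0.8],[-0.0005,0.0035,0.039,-0.8],[-0.0005,0.0035,0.039,-0.8]]]'

```text
clock: 8.32
position: [0.5833, 0.1372, 0.2208]
tool_rot: [-3.141, 0.001, -2.646]
force: [-1.2, 0.6, -1.1]
grip_width: 0.0318
finger_force: 20.8
```

```bash
python3 - <<'E'
from h import *
np.set_printoptions(precision=4,suppress=True)
plan([.5833,.1354,.208],np.pi+.487)
fs=bot.grab_frame('side')
s=bot.observe()['position']
p=np.array([*s[:2],s[2]-.0125,.487,0,0]);pd=np.array([.592,.140,.1645,.487,.482,0])
print(boardfit([fs],p,[0,1,3],r=40)[:2])
it=[(BO@rot(*p[3:]).T+p[:3],(0,0,255)),(HOL@rot(*p[3:]).T+p[:3],(255,0,255)),((HOL+[0,0,.014])@rot(*pd[3:]).T+pd[:3],(0,200,0)),(HOL@rot(*pd[3:]).T+pd[:3],(255,200,0))]
overlay(fs,it,'e_side',(225,95,325,170),8)
for l in('post0','hole0'):print(l,[(np.round(q[0],1),round(q[1],2)) for q in dets(fs,l,.2)])
print(proj(fs,HOL@rot(*pd[3:]).T+pd[:3]),proj(fs,HOL@rot(*p[3:]).T+p[:3]))
E
```

```text
t 8.32 at [0.5833 0.1372 0.2208] [-3.1414  0.0007 -2.6463] F [-1.2   0.63 -1.11] grip 0.0318 | shift [ 0.0008 -0.0016  0.0128] twist 0.47 len 0.013
((array([0.5817, 0.1333, 0.2084, 0.4941, 0.    , 0.    ]), np.float64(0.727349899061842)), [(840.5, 856.3281314713531)])
post0 [(array([265.3, 166.3]), 0.89), (array([277.4, 134. ]), 0.88), (array([249.5, 155.4]), 0.8), (array([294.9, 140.2]), 0.66), (array([271.8, 130.1]), 0.38)]
hole0 [(array([243.5, 132.1]), 0.88), (array([260.3, 142.9]), 0.88), (array([291.6, 132.2]), 0.85), (array([277.7, 124.7]), 0.65), (array([303.2, 146.4]), 0.28)]
[[248.5057 154.9306]
 [264.8069 167.267 ]
 [279.2492 131.3165]
 [293.0051 139.8079]] [[242.7715 131.9249]
 [259.5023 143.544 ]
 [278.0817 123.9186]
 [291.9548 132.2057]]
```

View pics/e_side.png

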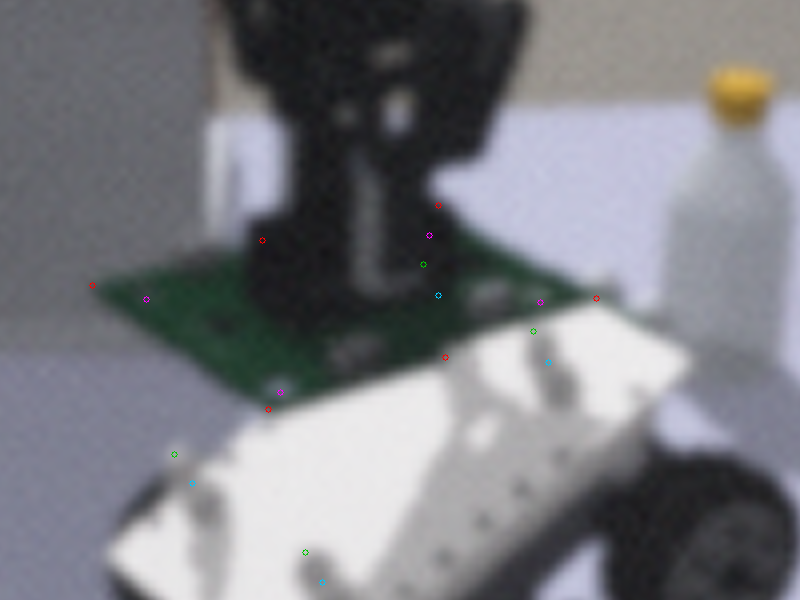

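The board hovers level just above the upper posts, and the predicted posts and holes agree with the network's points to within about 1 px. Now I'll lower it until it touches.

>>> carry_out --rows '[[[0.0005,-0.0015,0.004,0.3],[0.0005,-0.0015,0.008,0.3],[0.0005,-0.0015,0.012,0.3],[0.0005,-0.0015,0.012,0.3],[0.0005,-0.0015,0.012,0.3]]]'

```text
clock: 8.88
position: [0.5833, 0.1357, 0.2081]
tool_rot: [3.141, -0.0, -2.651]
force: [0.7, 0.3, -1.3]
grip_width: 0.0317
finger_force: 20.9
```

```bash
python3 -c "
from h import *
plan([.5833,.1354,.208],np.pi+.487)"
```

```text
t 8.88 at [0.5833 0.1357 0.2081] [ 3.1415e+00 -1.0000e-04 -2.6514e+00] F [ 0.74  0.26 -1.25] grip 0.0317 | shift [ 0.0002 -0.0003  0.0001] twist 0.18 len 0.0
```

>>> carry_out --rows '[[[0,0,0.002,0],[0,0,0.004,0],[0.0005,0,0.006,0],[0.0005,0,0.006,0]]]'

```text
clock: 9.22
position: [0.5826, 0.1354, 0.202]
tool_rot: [3.141, -0.0, -2.651]
force: [-1.4, -0.1, 1.8]
grip_width: 0.0315
finger_force: 21.4
```

>>> carry_out --rows '[[[0,0,0.002,0],[0.0005,0,0.004,0],[0.001,0,0.006,0],[0.001,0,0.008,0],[0.001,0,0.008,0]]]'

```text
clock: 9.63
position: [0.5816, 0.1348, 0.1938]
tool_rot: [3.141, -0.001, -2.652]
force: [-3.4, -0.8, 2.5]
grip_width: 0.0316
finger_force: 21.8
```

```bash
python3 - <<'E'
from h import *
np.set_printoptions(precision=4,suppress=True)
plan([.5833,.1354,.208],np.pi+.487)
fs=bot.grab_frame('side');s=bot.observe()
print(s['moment'])
for l in('post0','hole0'):print(l,[(np.round(q[0],1),round(q[1],2)) for q in dets(fs,l,.2)])
overlay(fs,[],'f_side',(225,95,325,170),8)
p=np.array([*s['position'][:2],s['position'][2]-.0125,.487,.1,0])
print(boardfit([fs],p,[0,1,2,4],r=40)[:2])
E
```

```text
t 9.63 at [0.5816 0.1348 0.1938] [ 3.1414 -0.001  -2.6515] F [-3.4  -0.8   2.46] grip 0.0316 | shift [-0.0018 -0.0003 -0.0142] twist 0.18 len 0.014
[-0.0209  0.5513 -0.0124]
post0 [(array([290. , 140.3]), 0.76), (array([183.8, 246.6]), 0.7), (array([277.9, 132.2]), 0.62), (array([268.2, 168.8]), 0.59), (array([248.9, 157.5]), 0.58)]
hole0 [(array([258.9, 158.2]), 0.97), (array([244.8, 146.5]), 0.79), (array([279.9, 129.3]), 0.66), (array([290.4, 137.6]), 0.62), (array([248.4, 156.2]), 0.48)]
((array([0.5845, 0.1215, 0.1884, 0.487 , 0.2176, 0.    ]), np.float64(0.42872950777277)), [(1091.5, 972.3364424066385)])
```

View pics/f_side.png

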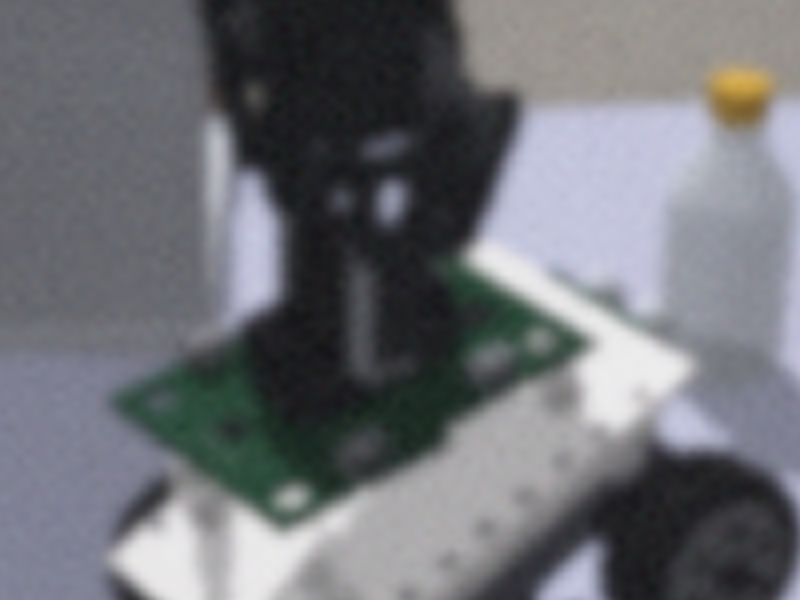

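The board is pivoting in the pads as planned, with its upper holes on the posts at about (279,129) and (290,138). I'll keep lowering it.

>>> carry_out --rows '[[[0.0012,0,0.002,0],[0.0014,0,0.004,0],[0.0017,0,0.006,0],[0.002,0,0.008,0],[0.0022,0,0.01,0],[0.0022,0,0.01,0]]]'

```text
clock: 10.28
position: [0.5798, 0.1339, 0.1839]
tool_rot: [3.142, -0.0, -2.651]
force: [-2.2, -0.5, 2.7]
grip_width: 0.0316
finger_force: 22.3
```

```bash
python3 - <<'E'
from h import *
np.set_printoptions(precision=4,suppress=True)
plan([.5833,.1354,.208],np.pi+.487)
fs=bot.grab_frame('side');s=bot.observe()
print(s['moment'])
for l in('post0','hole0'):print(l,[(np.round(q[0],1),round(q[1],2)) for q in dets(fs,l,.2)])
pd=np.array([.592,.140,.1645,.487,.482,0])
for h in(0,.009,.014):print(proj(fs,(HOL+[0,0,h])@rot(*pd[3:]).T+pd[:3]).round(1).tolist())
overlay(fs,[],'g_side',(225,95,325,170),8)
p=np.array([.5879,.138,.1725,.487,.45,0])
print(boardfit([fs],p,[0,1,2,4],r=40)[:2])
E
```

```text
t 10.28 at [0.5798 0.1339 0.1839] [ 3.1415 -0.0005 -2.6514] F [-2.23 -0.49  2.66] grip 0.0316 | shift [-0.0038 -0.0003 -0.0241] twist 0.18 len 0.024
[0.0084 0.409  0.0178]
post0 [(array([279.4, 134.5]), 0.97), (array([265.9, 165.6]), 0.89), (array([293. , 141.8]), 0.75), (array([249.7, 155.5]), 0.6)]
hole0 [(array([243.7, 151.9]), 0.78), (array([261.4, 166.2]), 0.74)]
[[248.5, 154.9], [264.8, 167.3], [279.2, 131.3], [293.0, 139.8]]
[[247.1, 152.6], [263.4, 164.9], [278.0, 128.8], [291.8, 137.3]]
[[246.3, 151.3], [262.6, 163.5], [277.3, 127.4], [291.2, 135.9]]
((array([0.5882, 0.1361, 0.1723, 0.487 , 0.3848, 0.    ]), np.float64(0.7847845102118245)), [(1132.0, 1213.8593570232624)])
```

>>> carry_out --rows '[[[0,0,0.002,0],[0.0002,0,0.003,0],[0.0005,0,0.004,0],[0.0005,0,0.004,0]]]'

```text
clock: 10.77
position: [0.5796, 0.1337, 0.1802]
tool_rot: [3.142, 0.0, -2.651]
force: [-1.5, -1.1, 3.3]
grip_width: 0.0314
finger_force: 22.5
```

```bash
python3 - <<'E'
from h import *
np.set_printoptions(precision=4,suppress=True)
plan([.5833,.1354,.208],np.pi+.487)
fs=bot.grab_frame('side');s=bot.observe()
print(s['moment'])
for l in('post0','hole0'):print(l,[(np.round(q[0],1),round(q[1],2)) for q in dets(fs,l,.2)])
overlay(fs,[],'g_side',(225,95,325,170),8)
p=np.array([.5879,.138,.1725,.487,.45,0])
print(boardfit([fs],p,[0,1,2,4],r=40)[:2])
E
```

```text
t 10.77 at [0.5796 0.1337 0.1802] [ 3.1416  0.0001 -2.6515] F [-1.55 -1.13  3.35] grip 0.0314 | shift [-0.0041 -0.0002 -0.0278] twist 0.18 len 0.028
[0.1505 0.1804 0.0043]
post0 [(array([290.9, 139.9]), 0.97), (array([249.5, 155.8]), 0.95), (array([367.7, 322.9]), 0.74), (array([265.3, 168.6]), 0.66), (array([277.9, 133.8]), 0.59), (array([273.5, 144.1]), 0.49)]
hole0 [(array([260.4, 166.4]), 0.85), (array([278.8, 129.9]), 0.85), (array([247.4, 154.2]), 0.66), (array([291.6, 139.5]), 0.55)]
((array([0.5896, 0.1398, 0.1676, 0.487 , 0.4368, 0.    ]), np.float64(0.987266449617419)), [(1152.5, 1213.8593570232624)])
```

View pics/g_side.png

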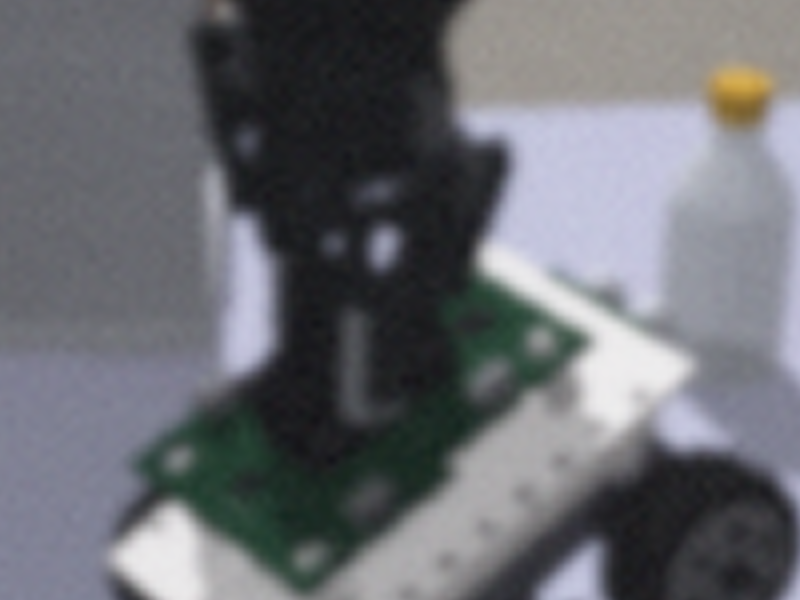

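Seen from the side, the board now lies almost parallel to the deck, with post tips showing in the lower holes near (247,154) and (263,164). I've used all 10 picture views, so from here I'll go by numbers only.

>>> carry_out --rows '[[[0.0003,0,0.001,0],[0.0005,0,0.002,0],[0.0005,0,0.002,0]]]'

```text
clock: 11.17
position: [0.5793, 0.1336, 0.1783]
tool_rot: [3.142, 0.001, -2.651]
force: [0.2, 0.6, 2.6]
grip_width: 0.0318
finger_force: 22.8
```

```bash
python3 - <<'E'
from h import *
np.set_printoptions(precision=4,suppress=True)
plan([.5833,.1354,.208],np.pi+.487)
print(bot.observe()['moment'])
E
```

```text
t 11.17 at [0.5793 0.1336 0.1783] [ 3.1416  0.0005 -2.6515] F [0.2  0.62 2.62] grip 0.0318 | shift [-0.0044 -0.0003 -0.0297] twist 0.18 len 0.03
[ 0.4158 -0.1539 -0.0603]
```

```bash
python3 - <<'E'
from h import *
np.set_printoptions(precision=4,suppress=True)
fs=bot.grab_frame('side')
for l in('post0','hole0'):print(l,[(np.round(q[0],1),round(q[1],2)) for q in dets(fs,l,.2)])
p=np.array([.5879,.138,.1725,.487,.47,0])
_,a,H=boardfit([fs],p,[0,1]);print(a)
for fr in([0,1,3],[0,1,2,4],[0,1,4,5],[0,1,3,4,5]):print(hullfit(H,BO,p,fr))
# deck sink from deck hull near end is hidden; compare bright features in lower holes
u=proj(fs,(HOL+[0,0,.011])@rot(*p[3:]).T+[.592,.140,.1645])
for c in u[:2]:
    x,y=np.round(c).astype(int);print(c.round(1));print(fs['pixels'][y-6:y+8,x-8:x+9].astype(int).sum(2)//3)
print(bot.observe()['force'],bot.observe()['moment'])
E
```

```text
post0 [(array([265. , 167.4]), 0.93), (array([291.7, 140.5]), 0.84), (array([277.8, 133.2]), 0.8), (array([248.9, 157.3]), 0.63)]
hole0 [(array([278.6, 131.5]), 0.74), (array([244.6, 154.8]), 0.73), (array([266.7, 166.5]), 0.69), (array([288.6, 139.4]), 0.64), (array([280. , 193.4]), 0.36)]
[(1141.0, 1223.6683840621263)]
(array([0.5901, 0.1293, 0.1725, 0.447 , 0.47  , 0.    ]), np.float64(0.9110192030790082))
(array([0.5912, 0.1528, 0.1589, 0.487 , 0.4533, 0.    ]), np.float64(0.9253479126658809))
(array([ 0.5908,  0.127 ,  0.1725,  0.487 ,  0.461 , -0.0783]), np.float64(0.7771778246167792))
(array([ 0.5911,  0.1268,  0.1725,  0.4618,  0.4802, -0.0732]), np.float64(0.7574791569324338))
[246.7 151.9]
[[135 135 132 136 134 137 134 133 128 121 100  87  74  68  56  44  38]
 [136 133 130 133 132 135 133 131 123 108  85  67  60  55  46  38  38]
 [134 135 132 138 132 133 131 119 105  88  65  51  49  44  39  35  36]
 [133 134 134 134 134 129 121 104  88  67  52  47  40  37  37  40  41]
 [133 130 138 130 125 116 100  87  77  67  57  43  40  35  41  43  48]
 [133 135 132 124 108  93  82  90  9
[... 964 characters left out ...]
 46  56]
 [ 64  55  50  48  46  43  48  61  75  68  58  46  34  38  42  61  89]
 [ 93  67  55  49  47  47  62  92 111 103  84  61  42  45  63  95 128]
 [130 105  78  58  51  57  76 110 122 118  85  56  48  60  93 129 157]
 [155 141 116  87  65  59  74  97 104  94  75  54  60  95 124 152 169]
 [169 164 147 120  94  68  62  73  77  70  60  69  90 121 149 166 171]
 [175 170 167 149 130 100  73  62  62  66  80  95 117 139 156 167 172]
 [178 175 175 166 153 134 110  83  70  87 104 121 131 138 152 164 172]
 [176 178 171 173 167 157 143 123 106 113 124 129 130 136 148 161 168]
 [177 174 172 172 173 170 164 151 147 137 131 130 130 133 143 156 164]]
[-0.0789  1.7173  4.3684] [ 0.3892 -0.1477 -0.1014]
```

>>> carry_out --rows '[[[0,0,0,0],[0,0,0,0],[0,0,0,0],[0,0,0,0],[0,0,-0.01,0],[0,0,-0.03,0],[0,0,-0.06,0],[0,0,-0.07,0],[0,0,-0.07,0]]]' --grip 0.06

```text
clock: 12.07
position: [0.5803, 0.1338, 0.2518]
tool_rot: [-3.141, 0.005, -2.652]
force: [-0.0, 0.8, -0.1]
grip_width: 0.0601
finger_force: 0.0
```

```bash
python3 - <<'E'
from h import *
np.set_printoptions(precision=4,suppress=True)
fs=bot.grab_frame('side')
for l in('post0','hole0'):print(l,[(np.round(q[0],1),round(q[1],2)) for q in dets(fs,l,.2)])
pd=np.array([.592,.140,.1645,.487,.482,0]);n=rot(*pd[3:])[:,2]
_,a,H=boardfit([fs],np.r_[pd[:3]+.009*n,pd[3:]],[0,1]);print(a)
for h in(.007,.009,.011):print(h,hullfit(H,BO,np.r_[pd[:3]+h*n,pd[3:]],[0,1,3,4]))
for h in(0,.009,.014):print(proj(fs,(HOL+[0,0,h])@rot(*pd[3:]).T+pd[:3]).round(1).tolist())
im=fs['pixels'].astype(int).sum(2)/3
for c in proj(fs,(HOL+[0,0,.011])@rot(*pd[3:]).T+pd[:3]):
    x,y=np.round(c).astype(int);print(c.round(1));print(im[y-4:y+6,x-6:x+7].round().astype(int))
plan([.5793,.1336,.25],np.pi+.487)
E
```

```text
post0 [(array([263.6, 168.5]), 0.93), (array([293.6, 140.5]), 0.9), (array([249.7, 154.8]), 0.83), (array([277.4, 131.9]), 0.82)]
hole0 [(array([264.9, 165.8]), 0.91), (array([243.4, 157.4]), 0.86), (array([279.4, 129.4]), 0.73), (array([292.8, 138.7]), 0.72)]
[(1228.0, 1229.373539394699)]
0.007 (array([0.5888, 0.1376, 0.1707, 0.4501, 0.5069, 0.    ]), np.float64(0.3387856068101052))
0.009 (array([0.5884, 0.1345, 0.1725, 0.4489, 0.5066, 0.    ]), np.float64(0.3357604465503685))
0.011 (array([0.5881, 0.1314, 0.1742, 0.4488, 0.5065, 0.    ]), np.float64(0.33797661378823973))
[[248.5, 154.9], [264.8, 167.3], [279.2, 131.3], [293.0, 139.8]]
[[247.1, 152.6], [263.4, 164.9], [278.0, 128.8], [291.8, 137.3]]
[[246.3, 151.3], [262.6, 163.5], [277.3, 127.4], [291.2, 135.9]]
[246.8 152. ]
[[134 136 137 131 122 108  87  65  53  47  42  39  37]
 [134 132 130 124 106  90  73  60  48  40  38  37  42]
 [129 129 122 111  97 100 101  77  60  43  41  38  38]
 [128 120 106  88  97 125 130 108  75  51  41  42  48]
 [118  98  79  69  93 126 135 110  77  56  46  42  45]
 [108  83  63  62  78 101 109  86  6
[... 1383 characters left out ...]

[[ 48  51  56  56  60  77 101 137 173 204 218 226 221]
 [ 48  50  53  51  56  66  71  88 116 152 187 212 228]
 [ 49  48  52  53  69  87  92  78  76  95 132 173 210]
 [ 49  52  51  62  93 116 118  98  73  67  86 135 194]
 [ 52  53  54  69 107 126 122  99  72  70  95 153 201]
 [ 61  58  57  72  93 111 103  85  79  99 142 188 222]
 [ 82  74  64  60  71  81  76  72  92 133 179 215 231]
 [ 97  84  68  57  56  61  67  84 112 150 187 218 230]
 [101  84  70  55  56  63  79 105 127 146 171 209 228]
 [ 87  74  62  65  73  94 111 124 129 136 154 192 223]]
t 12.22 at [0.5788 0.1333 0.248 ] [ 3.1415 -0.0005 -2.6514] F [-0.39 -0.84 -0.77] grip 0.0604 | shift [-0.0005  0.     -0.002 ] twist 0.18 len 0.002
```

All four post tips show inside their holes within about 0.5 px, so the board is lying on the posts. Next I'll press each end with closed fingertips.

```bash
cat >> h.py <<'E'
PD=np.array([.592,.140,.1645,.487,.482,0])
def press_tcp(a,h):
    T=rot(*PD[3:]);u=np.array([np.cos(PD[3]),np.sin(PD[3]),0])
    return PD[:3]+T@[a,0,h]-.011*u
E
python3 - <<'E'
from h import *
for a in(-.051,.053):
    for h in(.045,.02,.012,-.01):print(a,h,press_tcp(a,h).round(4))
plan(press_tcp(-.051,.045),np.pi+.487)
E
```

```text
-0.051 0.045 [0.5239 0.1039 0.1807]
-0.051 0.02 [0.5341 0.1094 0.1586]
-0.051 0.012 [0.5374 0.1111 0.1515]
-0.051 -0.01 [0.5464 0.1159 0.132 ]
0.053 0.045 [0.6053 0.1471 0.2289]
0.053 0.02 [0.6156 0.1525 0.2068]
0.053 0.012 [0.6189 0.1542 0.1997]
0.053 -0.01 [0.6279 0.159  0.1802]
t 12.22 at [0.5788 0.1333 0.248 ] [ 3.1415e+00 -5.0000e-04 -2.6514e+00] F [-0.39 -0.84 -0.77] grip 0.0604 | shift [ 0.0623 -0.      0.0673] twist 0.18 len 0.092
```

>>> carry_out --rows '[[[0.02,0,0,0.2],[0.045,0,0,0.2],[0.062,0,0.005,0.2],[0.062,0,0.03,0.2],[0.062,0,0.055,0.2],[0.062,0,0.067,0.2],[0.062,0,0.067,0.2],[0.062,0,0.067,0.2],[0.062,0,0.067,0.2]]]' --grip 0

```text
clock: 12.97
position: [0.5247, 0.1043, 0.1818]
tool_rot: [-3.142, 0.0, -2.655]
force: [0.1, 0.5, -0.5]
grip_width: 0.0
finger_force: 0.0
```

```bash
python3 - <<'E'
from h import *
plan(press_tcp(-.051,.016),np.pi+.487);print(bot.observe()['moment'])
E
```

```text
t 12.97 at [0.5247 0.1043 0.1818] [-3.1416e+00  2.0000e-04 -2.6550e+00] F [ 0.13  0.54 -0.54] grip 0.0 | shift [-0.0126  0.      0.0267] twist -0.02 len 0.03
[ 0.01297701  0.01139928 -0.03650922]
```

>>> carry_out --rows '[[[-0.003,0,0.007,0],[-0.0065,0,0.014,0],[-0.01,0,0.021,0],[-0.0125,0,0.0265,0],[-0.0125,0,0.0265,0],[-0.0125,0,0.0265,0]]]'

```text
clock: 13.47
position: [0.5353, 0.1101, 0.1543]
tool_rot: [3.141, -0.001, -2.655]
force: [-0.2, 0.3, -1.0]
grip_width: 0.0001
finger_force: 0.0
```

>>> carry_out --rows '[[[-0.0005,0,0.001,0],[-0.001,0,0.002,0],[-0.0015,0,0.003,0],[-0.002,0,0.0045,0],[-0.003,0,0.006,0],[-0.003,0,0.006,0]]]'

```text
clock: 13.97
position: [0.5381, 0.1115, 0.1486]
tool_rot: [3.142, -0.0, -2.655]
force: [-0.2, 0.1, 0.0]
grip_width: 0.0004
finger_force: 0.0
```

>>> carry_out --rows '[[[-0.0005,0,0.001,0],[-0.001,0,0.002,0],[-0.0015,0,0.003,0],[-0.002,0,0.004,0],[-0.0025,0,0.005,0],[-0.0025,0,0.005,0]]]'

```text
clock: 14.47
position: [0.5404, 0.1127, 0.1437]
tool_rot: [-3.142, -0.0, -2.655]
force: [-2.9, -0.7, 4.5]
grip_width: 0.0001
finger_force: 2.9
```

```bash
python3 - <<'E'
from h import *
plan(press_tcp(-.051,.0),np.pi+.487);print(bot.observe()['moment'])
fs=bot.grab_frame('side')
print([(np.round(q[0],1),round(q[1],2)) for q in dets(fs,'hole0',.2)])
E
```

```text
t 14.47 at [0.5404 0.1127 0.1437] [-3.1416e+00 -1.0000e-04 -2.6549e+00] F [-2.85 -0.74  4.53] grip 0.0001 | shift [-0.0022 -0.      0.0029] twist -0.02 len 0.004
[-0.13155941  0.47520116 -0.02465786]
[(array([244.6, 155.2]), 0.95), (array([290.7, 140.3]), 0.77), (array([264.3, 168.5]), 0.72), (array([279.7, 129.7]), 0.57)]
```

>>> carry_out --rows '[[[-0.0005,0,0.001,0],[-0.001,0,0.002,0],[-0.0015,0,0.003,0],[-0.002,0,0.004,0],[-0.0025,0,0.005,0],[-0.0025,0,0.005,0]]]'

```text
clock: 15.07
position: [0.5425, 0.1138, 0.1389]
tool_rot: [-3.142, -0.0, -2.655]
force: [-4.3, -1.2, 9.1]
grip_width: -0.0002
finger_force: 5.4
```

>>> carry_out --rows '[[[-0.0005,0,0.001,0],[-0.001,0,0.002,0],[-0.0015,0,0.003,0],[-0.0015,0,0.003,0]]]'

```text
clock: 15.4
position: [0.5438, 0.1145, 0.136]
tool_rot: [-3.142, -0.0, -2.655]
force: [-5.1, -1.6, 11.8]
grip_width: 0.0001
finger_force: 6.9
```

>>> carry_out --rows '[[[-0.0005,0,0.001,0],[-0.001,0,0.002,0],[-0.001,0,0.002,0],[-0.001,0,0.002,0]]]'

```text
clock: 15.73
position: [0.5448, 0.1149, 0.134]
tool_rot: [-3.141, 0.0, -2.655]
force: [-3.0, -1.6, 7.9]
grip_width: -0.0003
finger_force: 4.6
```

>>> carry_out --rows '[[[-0.0003,0,0.0007,0],[-0.0007,0,0.0015,0],[-0.0007,0,0.0015,0]]]'

```text
clock: 15.98
position: [0.5454, 0.1153, 0.1325]
tool_rot: [-3.141, 0.0, -2.655]
force: [-4.6, -2.3, 11.1]
grip_width: 0.0003
finger_force: 5.6
```

>>> carry_out --rows '[[[-0.0005,0,0.001,0],[-0.001,0,0.002,0],[-0.001,0,0.002,0]]]'

```text
clock: 16.23
position: [0.5463, 0.1158, 0.1306]
tool_rot: [-3.141, 0.0, -2.655]
force: [-4.3, -1.9, 13.1]
grip_width: -0.0002
finger_force: 6.8
```

>>> carry_out --rows '[[[-0.0005,0,0.001,0],[-0.001,0,0.002,0],[-0.001,0,0.002,0]]]'

```text
clock: 16.48
position: [0.5472, 0.1162, 0.1287]
tool_rot: [-3.141, 0.0, -2.655]
force: [-6.0, -1.9, 15.8]
grip_width: -0.0
finger_force: 8.0
```

The force peaked near 13–14 N and then dropped. Tip travel minus spring travel gives about 9 mm of board motion, so the lower pair has snapped home. Next I'll press the upper end.

>>> carry_out --rows '[[[0.006,0,-0.012,0],[0.015,0,-0.03,0],[0.025,0,-0.055,0],[0.025,0,-0.09,0],[0.025,0,-0.115,0],[0,0,-0.125,0],[-0.03,0,-0.125,0],[-0.05,0,-0.125,0],[-0.065,0,-0.12,0],[-0.065,0,-0.12,0]]]'

```text
clock: 17.32
position: [0.606, 0.1481, 0.2469]
tool_rot: [3.141, -0.0, -2.654]
force: [-0.5, -0.2, 0.1]
grip_width: -0.0004
finger_force: 0.0
```

```bash
python3 - <<'E'
from h import *
np.set_printoptions(precision=4,suppress=True)
plan(press_tcp(.053,.03),np.pi+.487)
fs=bot.grab_frame('side')
print([(np.round(q[0],1),round(q[1],2)) for q in dets(fs,'hole0',.2)])
_,a,H=boardfit([fs],PD,[0,1]);print(a,hullfit(H,BO,PD,[0,1,4]),hullfit(H,BO,np.r_[PD[:3],PD[3],PD[4]+.08,0],[0,1,4,5]))
E
```

```text
t 17.32 at [0.606  0.1481 0.2469] [ 3.1409 -0.0003 -2.6539] F [-0.52 -0.17  0.1 ] grip -0.0004 | shift [-0.0058 -0.0006  0.0313] twist 0.04 len 0.032
[(array([292.1, 136.1]), 0.94), (array([265.4, 168.6]), 0.82), (array([244.8, 155.9]), 0.78), (array([277.8, 128.5]), 0.56)]
[(1245.5, 1223.1445142963203)] (array([0.5913, 0.1426, 0.1645, 0.487 , 0.5772, 0.    ]), np.float64(0.38501404464689637)) (array([ 0.5915,  0.1426,  0.1645,  0.487 ,  0.5781, -0.0197]), np.float64(0.32768539578460254))
```

>>> carry_out --rows '[[[-0.0058,0,0.01,0],[-0.0058,0,0.022,0],[-0.0058,0,0.031,0],[-0.009,0,0.037,0],[-0.0105,0,0.041,0],[-0.0125,0,0.045,0],[-0.0125,0,0.045,0],[-0.0125,0,0.045,0]]]'

```text
clock: 18.08
position: [0.6157, 0.1525, 0.2033]
tool_rot: [3.142, -0.0, -2.655]
force: [-0.1, -0.7, -0.1]
grip_width: -0.0001
finger_force: 0.0
```

>>> carry_out --rows '[[[-0.0007,0,0.0015,0],[-0.0015,0,0.003,0],[-0.002,0,0.0045,0],[-0.003,0,0.006,0],[-0.003,0,0.006,0]]]'

```text
clock: 18.5
position: [0.6183, 0.1539, 0.197]
tool_rot: [3.142, -0.0, -2.655]
force: [-0.0, -0.5, 0.2]
grip_width: 0.0001
finger_force: 0.0
```

```bash
python3 - <<'E'
from h import *
plan(press_tcp(.053,.00),np.pi+.487)
E
```

```text
t 18.5 at [0.6183 0.1539 0.197 ] [ 3.1416e+00 -3.0000e-04 -2.6549e+00] F [-0.01 -0.47  0.18] grip 0.0001 | shift [-0.0062  0.      0.0079] twist -0.02 len 0.01
```

>>> carry_out --rows '[[[-0.002,0,0,0],[-0.003,0,0.0015,0],[-0.0035,0,0.003,0],[-0.0042,0,0.0045,0],[-0.005,0,0.006,0],[-0.005,0,0.006,0]]]'

```text
clock: 19.0
position: [0.623, 0.1565, 0.1914]
tool_rot: [-3.142, 0.001, -2.655]
force: [-2.3, -1.1, 7.4]
grip_width: -0.0001
finger_force: 3.6
```

>>> carry_out --rows '[[[-0.0005,0,0.001,0],[-0.001,0,0.002,0],[-0.0015,0,0.003,0],[-0.002,0,0.004,0],[-0.002,0,0.004,0]]]'

```text
clock: 19.42
position: [0.6247, 0.1574, 0.1877]
tool_rot: [-3.142, 0.001, -2.655]
force: [-4.0, -1.1, 10.2]
grip_width: 0.0003
finger_force: 5.4
```

>>> carry_out --rows '[[[-0.0005,0,0.001,0],[-0.001,0,0.002,0],[-0.0012,0,0.0025,0],[-0.0012,0,0.0025,0]]]'

```text
clock: 19.75
position: [0.6257, 0.1579, 0.1855]
tool_rot: [-3.142, 0.001, -2.655]
force: [-4.9, -1.2, 12.6]
grip_width: -0.0001
finger_force: 6.8
```

>>> carry_out --rows '[[[-0.0005,0,0.001,0],[-0.001,0,0.002,0],[-0.001,0,0.002,0]]]'

```text
clock: 20.0
position: [0.6266, 0.1585, 0.1836]
tool_rot: [-3.142, 0.001, -2.655]
force: [-5.4, -1.8, 14.9]
grip_width: -0.0001
finger_force: 7.8
```

>>> carry_out --rows '[[[-0.0003,0,0.0007,0],[-0.0007,0,0.0015,0],[-0.0007,0,0.0015,0]]]'

```text
clock: 20.25
position: [0.6273, 0.1588, 0.1819]
tool_rot: [-3.142, 0.001, -2.655]
force: [-2.8, -0.5, 10.3]
grip_width: 0.0001
finger_force: 5.3
```

>>> carry_out --rows '[[[-0.0003,0,0.0007,0],[-0.0007,0,0.0015,0],[-0.0007,0,0.0015,0]]]'

```text
clock: 20.5
position: [0.628, 0.1592, 0.1805]
tool_rot: [-3.141, 0.001, -2.655]
force: [-3.1, -1.4, 12.5]
grip_width: 0.0002
finger_force: 6.2
```

>>> carry_out --rows '[[[-0.0005,0,0.001,0],[-0.001,0,0.002,0],[-0.0015,0,0.003,0],[-0.0015,0,0.003,0]]]'

```text
clock: 20.83
position: [0.6293, 0.1598, 0.1777]
tool_rot: [-3.141, 0.001, -2.655]
force: [-5.2, -0.4, 16.0]
grip_width: 0.0001
finger_force: 8.1
```

>>> carry_out --rows '[[[0.006,0,-0.012,0],[0.013,0,-0.03,0],[0.013,0,-0.055,0],[0.013,0,-0.085,0],[-0.01,0,-0.12,0],[-0.01,0,-0.15,0],[0,0.03,-0.18,0],[0,0.06,-0.19,0],[0,0.1,-0.19,0],[0,0.14,-0.19,0],[0,0.17,-0.19,0],[0,0.2,-0.19,0]]]'

```text
clock: 21.83
position: [0.5343, 0.3381, 0.3668]
tool_rot: [3.141, 0.0, -2.654]
force: [0.5, 0.1, -0.2]
grip_width: -0.0002
finger_force: 0.0
```

```bash
python3 - <<'E'
from h import *
np.set_printoptions(precision=4,suppress=True)
fs=bot.grab_frame('side');ft=bot.grab_frame('top')
plan(press_tcp(.053,.03),np.pi+.487)
for n,f in(('s',fs),('t',ft)):
    print(n,'pred',proj(f,HOL@rot(*PD[3:]).T+PD[:3]).round(1).tolist(),[(np.round(q[0],1),round(q[1],2)) for q in dets(f,'hole0',.2)])
    _,a,H=boardfit([f],PD,[0,1]);print(a,hullfit(H,BO,PD,[0,1,3]));
    print(hullfit(H,BO,PD,[0,1,3,4,5]))
_,a,H=boardfit([fs,ft],PD,[0,1]);print(hullfit(H,BO,PD,[0,1,2,3,4]),hullfit(H,BO,PD,[0,1,2,3,4,5]))
E
```

```text
t 21.93 at [0.5323 0.3414 0.3666] [ 3.1392 -0.0002 -2.6481] F [0.04 0.46 0.03] grip 0.0002 | shift [ 0.0208 -0.2061  0.1505] twist 0.37 len 0.256
s pred [[248.5, 154.9], [264.8, 167.3], [279.2, 131.3], [293.0, 139.8]] [(array([289.1, 141. ]), 0.94), (array([278.8, 132.3]), 0.79), (array([246.3, 154.5]), 0.78), (array([264.6, 168.9]), 0.71)]
[(1191.5, 1223.1445142963203)] (array([0.592 , 0.1344, 0.1645, 0.453 , 0.482 , 0.    ]), np.float64(0.44241674519655166))
(array([ 0.5918,  0.1345,  0.1645,  0.4791,  0.5043, -0.0443]), np.float64(0.3043047270840884))
t pred [[182.0, 213.2], [208.9, 200.0], [166.3, 177.5], [188.1, 166.9]] [(array([166. , 178.6]), 0.85), (array([190.1, 167.2]), 0.79), (array([210.7, 197.9]), 0.76), (array([180.5, 214.7]), 0.62), (array([181.3, 216.4]), 0.52)]
[(2297.0, 1870.04655218462)] (array([0.5903, 0.1391, 0.1645, 0.4856, 0.482 , 0.    ]), np.float64(2.3534865259299247))
(array([ 0.5926,  0.1405,  0.1645,  0.5125,  0.1623, -0.0236]), np.float64(1.9287910920296727))
(array([0.5918, 0.1405, 0.1606, 0.4794, 0.463 , 0.    ]), np.float64(2.843339552774918)) (array([ 0.5915,  0.14  ,  0.1613,  0.4935,  0.4652, -0.0364]), np.float64(2.751701795864117))
```

```bash
python3 - <<'E'
from h import *
np.set_printoptions(precision=4,suppress=True,linewidth=200)
BF=np.vstack([BO,BO-[0,0,.003]])
fs=bot.grab_frame('side');ft=bot.grab_frame('top')
H=[]
for f in(fs,ft):
    im=f['pixels'].astype(int);m=(im[...,1]-(im[...,0]+im[...,2])/2>5).astype(np.uint8)
    z=np.zeros(m.shape,np.uint8);cv2.fillConvexPoly(z,np.round(cv2.convexHull(proj(f,BO@rot(*PD[3:]).T+PD[:3]).astype(np.float32))).astype(np.int32),1)
    m&=cv2.dilate(z,np.ones((7,7),np.uint8));m=cv2.medianBlur(cv2.morphologyEx(m,cv2.MORPH_CLOSE,np.ones((5,5),np.uint8)),3)
    H.append((f,hull(m>0)));print(cv2.contourArea(H[-1][1]),m.sum())
for fr in([0,1,2,3,4],[0,1,2,3,4,5]):print('both',hullfit(H,BF,PD,fr))
for roll in(-.08,-.04,0,.04,.08):print('side roll',roll,hullfit(H[:1],BF,np.r_[PD[:5],roll],[0,1,3,4]),'both',hullfit(H,BF,np.r_[PD[:5],roll],[0,1,2,3,4])[1])
for f,nm in((fs,'s'),):
    g=f['pixels'].astype(int);g=g[...,1]-(g[...,0]+g[...,2])//2;im=f['pixels'].astype(int).sum(2)//3
    for c in proj(f,(HOL+[0,0,.006])@rot(*PD[3:]).T+PD[:3]):
        x,y=np.round(c).astype(int);print(nm,c.round(1),(x-5,y-6));print(im[y-6:y+6,x-5:x+6])
E
```

```text
1196.5 711
1929.0 1378
both (array([0.5908, 0.1399, 0.1629, 0.4748, 0.4732, 0.    ]), np.float64(1.0675575029017752))
both (array([ 0.5909,  0.1397,  0.1629,  0.4891,  0.4552, -0.0622]), np.float64(0.8141989645612593))
side roll -0.08 (array([ 0.5915,  0.1368,  0.1645,  0.4866,  0.4947, -0.08  ]), np.float64(0.3732699524645768)) both 0.8445999986953517
side roll -0.04 (array([ 0.5913,  0.1372,  0.1645,  0.4602,  0.506 , -0.04  ]), np.float64(0.3754391619560299)) both 0.8433207016477142
side roll 0 (array([0.5916, 0.1365, 0.1645, 0.3986, 0.5115, 0.    ]), np.float64(0.5332872723195473)) both 1.0675575029017752
side roll 0.04 (array([0.5913, 0.1357, 0.1645, 0.3225, 0.5521, 0.04  ]), np.float64(0.7184648084903644)) both 1.3975526285509974
side roll 0.08 (array([0.5911, 0.1352, 0.1645, 0.2436, 0.5949, 0.08  ]), np.float64(0.8936916669331996)) both 1.749294003470197
s [247.6 153.4] (np.int64(243), np.int64(147))
[[131 131 129 130 132 123 121 108 100  90  78]
 [128 130 129 130 131 125 117  98  83  75  62]
 [132 132 131 133 133 124 104  80  69  61  52]
 [128 129 135 144 143 127  98  69  53 
[... 1521 characters left out ...]
 72  64  57  50  46  42  49  51  53  50]
 [ 73  66  58  48  38  36  38  45  48  52  46]]
s [292.2 138.1] (np.int64(287), np.int64(132))
[[109 143 176 206 221 228 232 231 228 220 208]
 [ 68  87 120 157 188 214 226 231 231 230 227]
 [ 53  59  73 105 137 178 205 221 227 231 232]
 [ 48  51  58  80 110 138 166 190 209 223 229]
 [ 48  47  65  97 124 125 135 146 164 192 210]
 [ 47  52  77 112 134 137 126 116 117 136 171]
 [ 52  55  79 115 132 132 125 106  87  89 122]
 [ 48  53  74 105 125 126 122 102  79  70  91]
 [ 56  53  67  95 113 116 108  88  69  75 113]
 [ 61  60  66  74  83  87  82  67  70  97 156]
 [ 81  74  66  58  59  58  59  61  77 120 176]
 [105  87  70  55  46  50  57  72  98 130 177]]
```

All four holes moved down about 2 px from their resting position; full seating predicts 2.3 px. An equal length of post now shows through each hole, and the arm is clear of everything.

```bash
python3 -c "
from workcell import bot
print(bot.job_done())"
```

```text
the job is handed in; nothing more can be done
None
```

The job is handed in: the controller board is on the rover, wide end to wide end. By force and camera measurements all four posts snapped through and the board is home, though the hand-in returned no verdict.

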